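# Free the rusted bolt and rest the well cover on the lid stand

## Robot

A 6-joint arm with a two-finger parallel gripper is mounted at the origin on the work surface. World frame = base frame: x ahead of the robot, y to its left, z up, the work surface at z = 0. Lengths are in m, angles in rad, forces in N, time in s.
With the tool pointing down it reaches from about 0.425 to 0.925 m from the base axis. Payload 12.5 kg.
Tool frame: the origin (TCP) lies on the centre line of the jaws, within the pads' length; the fingertips stand 14 mm ahead of it and the grasp point (between the pads) lies 5 mm behind it; z points along the fingers, y is the line along which they close (so a half turn about z gives the same grasp; the last joint's range is limited). The gripper opens to 85 mm and grips with 20 to 120 N. Pads are 22 mm wide; open, the fingers measure 114 mm over their backs; the gripper's body (76 mm by 85 mm) begins 54 mm behind the grasp point. The pads swing forward as they close: fully open they stand 13 mm farther back than shut.
Start: joints at [-1.388, 0.491, 1.559, -0, 1.092, -0.106], TCP at [0.178, -0.599, 0.245] pointing down, gripper open.
Joint ranges: [-3.1, 3.1], [-0.84, 2.19], [0.05, 2.79], [-1.13, 4.28], [0.06, 2.93], [-2.69, 2.69]. Speed limits (rad/s): [2.22, 2.22, 2.79, 3.14, 3.14, 3.14].

## Interface

Orientations are given as a unit quaternion [w, x, y, z].
In Python, from rig import state, vision, arm, nets gives the robot as it stands. The module is installed in compiled form; this text tells all that it offers.
- The arm moves only by the tool step_arm, never from a script. Its arguments are lists of equal length, an entry for each row: "slide": the shift along the tool's x, y, z in cm, a list of three; "yaw": the turn about the tool's z in degrees. In form: {"slide": [[dx, dy, dz], ...], "yaw": [yaw, ...]}. A call has 1 to 8 rows; each row is the pose to reach, as a shift and turn from the pose commanded when the call began, along the tool's axes at that moment; what a row does not reach only later rows make up. A row lasts 1/8 s, in which the tool goes at most 62.5 mm and 10.7 degrees, less where a joint would pass 70% of its speed; a pose out of reach is approached as far as the arm can. A call with a gripper value outside its range is refused whole. "gripper" is the finger opening in cm, from 0 to 8.54, set as the call begins (left out, the last holds). The fingers move at their own pace and stop on an object; "newtons" is the grip in N (left out, the last holds). Time passes only in rows, so rows that repeat a pose let the fingers close. It gives the time, the measured TCP pose, the force, the opening and the grip force at its end, in the units of the state.
- state(): the state, without advancing time (a new reading comes with each control period).
- vision.grab_frame(name): name is "scene" or "top" or "wrist"; returns the picture (480x640x3 uint8, red, green, blue); there is no depth.
- vision.get_calibration(name): a dict with "fx", "fy", "cx", "cy" (pixels), "D" ([k1, k2, p1, p2, k3] as OpenCV has them; the pictures are not rectified), "world_from_camera" (4x4, takes a point from camera to world coordinates); the wrist camera has in their place "mount" (4x4, takes a point from camera to tool coordinates, whose origin is the TCP and whose axes are the flange's). Camera axes: x right, y down, z forward; pixel columns grow to the right and rows downward; lengths in m; the calibration is good to about 2 mm. A picture is of the moment at which its call begins: read the wrist's pose just before it. get_calibration takes no time and is no camera call.
- arm.close_job(): hands the job in; it is judged then, once.
Trained networks look in the newest picture that a camera, given by its name, has taken for a name from the list of things; names that differ only in an ending like _2 or _b are one class to them, and where a whole thing is asked for, a point or a joint stands for the part that bears it (a point fixed in the world has none). Each returns a list of dicts, best first, with "score" (0 to 1); they miss things now and then, are a little off and sometimes report something else, mostly with a low value. They report only what shows in the picture. A call takes as long as a camera call. They do not tell look-alikes from the thing itself.
- nets.search_frame(name, camera): "location" ([row, column] in pixels, amid what is visible of it).
- nets.masks_of(name, camera): "pixels" (480x640 bool, what is visible of it) and "location" ([row, column] in pixels, amid what is visible of it).
- nets.mark_of(name, camera): "location" ([row, column] in pixels: a listed point, or the origin of a listed thing).
The state is a dict: "t": time; "qpos": joint angles; "joint_vel": joint speeds; "joint_torque": joint torques, N m; "tcp_pos": TCP position; "orientation": TCP orientation; "wrist_force": force on the tool from outside, world axes, zero at the start; "moment": the same for the moment, N m; "width": opening from 0.0 (shut) to 1.0 (fully open); "finger_force": force on a finger pad.
Only numpy, scipy, OpenCV 4.12 (cv2) and the standard library are available. Lean on these libraries where they do the work, as an engineer would, in place of code of your own. Each camera call takes 0.05 s, during which the arm holds its last target. There are 200 camera calls.

## Task

The slide bolt that locks the cover of the bain-marie well has rusted: work it back and forth in short strokes until it runs, and draw it all the way back. Then lift the cover off by its handle and lay it on the sloped lid stand, right side up, square and centred, so that it rests against the lips at the bottom. Set it down rather than drop it, leave the bolt drawn and do not disturb the bottle, bowl and jar.

Things in the scene. Friction and masses are not known exactly. Their poses are not given: they have to be found in the camera images.
- unit: Stainless countertop bain-marie, 9 kg, on rubber feet: 244 mm (x) x 280 mm (y), flat deck at height 160 mm; origin under its centre. The bolt lies on the deck's front strip (74 mm to -x of the centre); the covered well is behind it and a capped round pot (22 mm high) beside that. Two straps 24 mm high guide the rod; they begin 22 mm to -y and 68 mm to +y of the shut knob's axis.
- bolt_knob (a point): Middle of the bolt's upright rust-brown knob, the place to grip it: a cylinder 18 mm across and 38 mm tall (19 mm above and below this point), 50 mm above the deck, on a 10 mm rod. Moves with the bolt. Axes: y = along the rod, the way the bolt is drawn open; x = towards the cover; z up.
- bolt_end (a point): Locking end of the 10 mm rod (on its axis, 14 mm above the deck), 70 mm to -y of the knob. Shut, it stands 18 mm past the middle of the cover's eye; drawn 26 mm, it is out of the eye.
- bolt (a joint): Draw of the bolt in m: 0 shut, 0.045 fully drawn; starts at 0 to 0.003. Stiff (3 to 12 N) and rusted: the first pull stops hard at about 0.014 and pulling harder does not help. Pushed back 13 mm, till it stops again, the next pull reaches 5 mm farther (0.019, then 0.024); back strokes under 12 mm may gain nothing. After the third back stroke it runs to 0.045 at about 5 N.
- cover: Loose stainless cover of the well, about 0.4 kg: plate 162 (x) x 176 (y) x 4 mm, origin at the centre of its underside, z up. Starts on the deck, underside at height 160 mm, axes as the knob's. A 10 mm deep flange below it (140 x 154 mm outside) sits in the well with 3 mm play: raise it 12 mm or more before moving it sideways.
- cover_grip (a point): Centre of the cover's handle bar, the place to grip it: black square bar 14 x 14 mm in section, 116 mm long along the cover's y, over the plate's centre, 42 mm above the plate's underside (31 mm free below the bar), on two posts 100 mm apart. Axes as the cover's.
- cover_eye (a point): Centre of the bolt's eye on the cover: a 16 mm wide steel loop, 28 mm tall, on a tongue 24 mm wide that projects 34 mm beyond the middle of the plate's -x edge, level with the plate. This point is 102 mm to -x of the plate's centre and 14 mm above its underside.
- stand_lip (a point): Fixed aluminium lid stand: point at mid-width where bed surface and lips meet, 36 mm above the table. x = up the slope (30 deg), y across, z square out of the bed. Bed: two bars 14 mm wide at y = +-55 mm, 180 mm long, each with a lip 26 mm high at the bottom; open between, so the tongue passes between the lips. Cover at rest, tongue down: plate underside z 10, handle bar x 81, z 52 mm.
- sauce: Red sauce bottle, 58 mm across, 150 mm tall, standing loose; origin under its centre. A bystander.
- bowl: White bowl, 90 mm across, 45 mm high, loose; origin under its centre. A bystander.
- jar: Amber jar with a steel lid, 72 mm across, 100 mm tall, loose; origin under its centre. A bystander.
Not all that is in view belongs to the job. There is more than one size of the part that bears stand_lip; the job needs the smallest.

How it is judged:
On the way, in this order (a step that is already met when the one before it is completed fails the run):
1. the bolt is drawn all the way back (beyond 40 of its 45 mm) (value of joint bolt above 0.04 m), for 0.2 s.
2. the cover is lifted off the well (height (world z) of cover above 0.185 m), for 0.1 s.
At the end, for the whole second after the job is handed in: Cover at rest on the stand, handle up, flat on the bed (0.08 rad, underside 10 +/- 6 mm above it), square (0.12 rad, any edge down), within 25 mm of mid-width, its lower edge within 6 mm of the lips; the bolt still drawn beyond 36 mm (value of joint bolt above 0.036 m and z of cover in the frame of stand_lip between 0.004 and 0.015 m and y of cover in the frame of stand_lip between -0.025 and 0.025 m and angle between the z axis of cover and the z axis of stand_lip, either way round below 0.08 rad and z of cover_grip in the frame of stand_lip above 0.03 m and ((angle between the x axis of cover and the x axis of stand_lip, either way round below 0.12 rad and x of cover in the frame of stand_lip between 0.076 and 0.087 m) or (angle between the y axis of cover and the x axis of stand_lip, either way round below 0.12 rad and x of cover in the frame of stand_lip between 0.083 and 0.094 m)) and linear speed of cover below 0.02 m/s and angular speed of cover below 0.1 rad/s); the robot touches nothing.
It fails at once if the cover is dropped (moves faster than 0.6 m/s with no finger on it) (linear speed of cover above 0.6 m/s and contact force between the fingers and cover below 0.1 N).
It fails at once if the bottle, bowl or jar is pushed more than 30 mm or tipped (distance of any of sauce, bowl, jar from where it was at the start of the episode above 0.03 m or angle between any of sauce, bowl, jar's own z axis and vertical above 0.3 rad).
It also fails if it takes over 61 s, if anything falls off the work surface, if the arm or the gripper's body presses on something with over 40 N, if the wrist force passes 120 N, or if a joint passes its speed limit or range.

## Working session

There is one attempt and no reset: what is moved stays moved. The work goes in short steps, Python scripts to look and compute and a tool call to move; the robot and the scene stay as the last step left them, time stands still between calls to the robot, and variables do not carry over. Pictures are saved under pics/ and viewed, at most 10 in all, crops included, and the job is handed in when it is done.

Besides the shell and the picture viewer there is one more tool, called after "Emit:" by a JSON object that holds its "op" and its "data", one argument or row to a line. step_arm: Moves the arm, as the interface text tells. Its arguments: {"type":"object","properties":{"slide":{"type":"array"},"yaw":{"type":"array"},"gripper":{"type":"number"},"newtons":{"type":"number"}},"required":["slide","yaw"]}

```bash
mkdir -p pics
cat > h.py <<'E'
import numpy as np, cv2
from rig import state, vision, arm, nets
from scipy.spatial.transform import Rotation as R
def rot(q): return R.from_quat([q[1],q[2],q[3],q[0]]).as_matrix()
def cam(name):
    c=vision.get_calibration(name)
    K=np.array([[c['fx'],0,c['cx']],[0,c['fy'],c['cy']],[0,0,1]])
    if 'mount' in c:
        s=state(); T=np.eye(4); T[:3,:3]=rot(s['orientation']); T[:3,3]=s['tcp_pos']; T=T@np.array(c['mount'])
    else: T=np.array(c['world_from_camera'])
    return K,np.array(c['D']),T
def ray(cm,rc):
    K,D,T=cm
    p=cv2.undistortPoints(np.array([[[rc[1],rc[0]]]],float),K,D)[0,0]
    d=T[:3,:3]@np.array([p[0],p[1],1.]); return T[:3,3],d/np.linalg.norm(d)
def atz(cm,rc,z):
    o,d=ray(cm,rc); return o+d*(z-o[2])/d[2]
def tri(rays):
    A=np.zeros((3,3));b=np.zeros(3)
    for o,d in rays:
        P=np.eye(3)-np.outer(d,d);A+=P;b+=P@o
    x=np.linalg.solve(A,b); return x,[np.linalg.norm((np.eye(3)-np.outer(d,d))@(x-o)) for o,d in rays]
def proj(cm,p):
    K,D,T=cm; Ti=np.linalg.inv(T)
    r,_=cv2.projectPoints(np.atleast_2d(np.asarray(p,float)),cv2.Rodrigues(Ti[:3,:3])[0],Ti[:3,3],K,D); return r[:,0,::-1]
def save(name,fn):
    im=vision.grab_frame(name); cv2.imwrite('pics/'+fn,im[:,:,::-1]); return im
E
python3 - <<'E'
from h import *
np.set_printoptions(precision=3,suppress=True)
s=state();print(s)
for c in ['scene','top']:
    cm=cam(c);print(c,cm[2][:3,3],cm[2][:3,2]);save(c,c+'0.png')
    for n in ['unit','bolt_knob','bolt_end','cover','cover_grip','cover_eye','stand_lip','sauce','bowl','jar']:
        print(c,n,[(np.round(r['location']).tolist(),round(r['score'],2)) for r in nets.mark_of(n,c)])
E
```

```text
{'t': 0.0, 'qpos': array([-1.388,  0.492,  1.559,  0.   ,  1.092, -0.106]), 'joint_vel': array([ 0.001, -0.002, -0.   ,  0.   , -0.002,  0.002]), 'joint_torque': array([  0.001, -61.845, -26.158,  -0.   ,   0.004,   0.   ]), 'tcp_pos': array([ 0.178, -0.599,  0.245]), 'orientation': array([-0.001,  0.99 ,  0.144, -0.   ]), 'wrist_force': array([0.124, 0.074, 0.425]), 'moment': array([-0.031,  0.007,  0.03 ]), 'finger_force': 0.0, 'width': 1.0032039886260322}
scene [1.174 0.081 1.106] [-0.564 -0.187 -0.804]
scene unit [([324.0, 504.0], 0.46)]
scene bolt_knob [([266.0, 537.0], 0.97)]
scene bolt_end [([277.0, 493.0], 0.67)]
scene cover [([322.0, 500.0], 0.59)]
scene cover_grip [([315.0, 504.0], 0.93), ([276.0, 490.0], 0.43)]
scene cover_eye [([277.0, 506.0], 0.75), ([331.0, 387.0], 0.61)]
scene stand_lip [([148.0, 342.0], 0.81), ([196.0, 171.0], 0.8), ([249.0, 286.0], 0.6), ([312.0, 503.0], 0.37)]
scene sauce []
scene bowl [([430.0, 396.0], 0.6)]
scene jar [([327.0, 386.0], 0.67)]
top [ 0.44  -0.118  1.419] [ 0.049 -0.003 -0.999]
top unit []
top bolt_knob []
top bolt_end [([259.0, 206.0], 0.59)]
top cover [([223.0, 192.0], 0.82)]
top cover_grip [([222.0, 197.0], 0.62)]
top cover_eye [([263.0, 199.0], 0.88)]
top stand_lip [([266.0, 372.0], 0.93), ([286.0, 481.0], 0.68), ([264.0, 175.0], 0.49)]
top sauce [([161.0, 323.0], 0.63)]
top bowl [([162.0, 249.0], 0.79)]
top jar [([231.0, 283.0], 0.69)]
```

View pics/scene0.png

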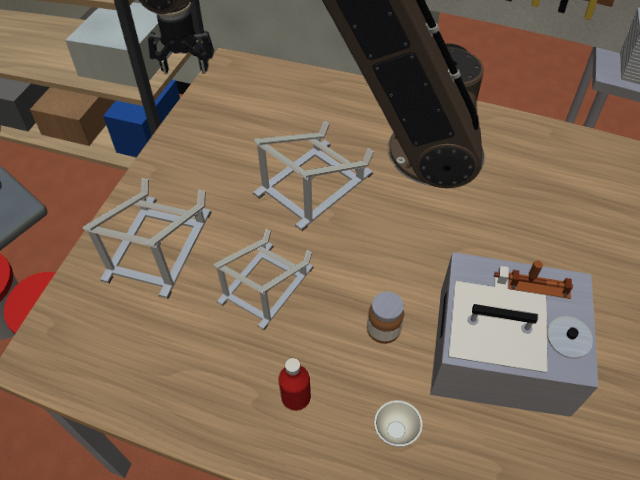

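View pics/top0.png

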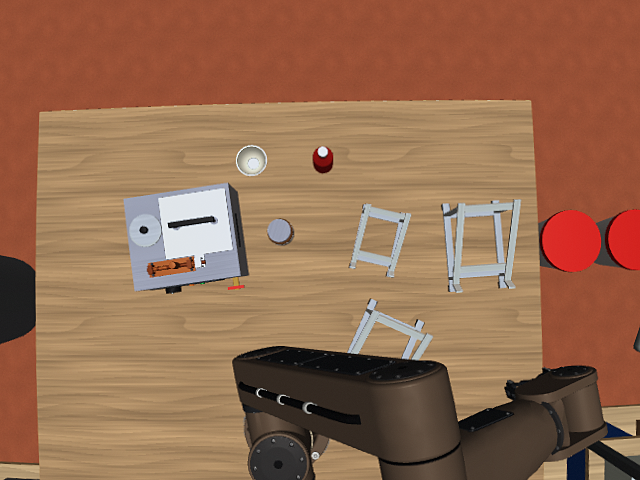

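Top view: the unit is at (235,185), with its bolt at (265,172) and eye at (262,203); the jar is at (231,280). There are three stands, at (240,380), (245,482) and (335,390). In the scene view they are at (270,265), (240,150) and (170,315). The smallest looks to be top (240,380) = scene (270,265), with its lips toward the robot. I'll check this by measuring and with a close crop.

Run:
```python
from h import *
np.set_printoptions(precision=3,suppress=True)
S=cam('scene');T=cam('top')
def both(n,a,b): 
    x,e=tri([ray(S,a),ray(T,b)]);print(n,x,np.round(e,4))
both('grip',(315,504),(222,191)); both('eye',(277,506),(263,202));
print('knob@.21',atz(S,(266,537),.21),'grip@.202 S/T',atz(S,(315,504),.202),atz(T,(222,191),.202),'eye@.174',atz(S,(277,506),.174),atz(T,(263,202),.174))
print('lip@.036',atz(S,(249,286),.036),atz(T,(266,372),.036))
print('jar',atz(T,(231,283),.1),'bowl',atz(T,(162,250),.045),'sauce',atz(T,(150,322),.15), atz(S,(367,292),.15))
a=cv2.imread('pics/scene0.png');b=cv2.imread('pics/top0.png')
c=lambda im,r,k,w,h:cv2.resize(im[r:r+h,k:k+w],(400,300),interpolation=cv2.INTER_CUBIC)
cv2.imwrite('pics/crop.png',np.vstack([np.hstack([c(a,220,200,133,100),c(a,240,430,173,130)]),np.hstack([c(b,195,330,106,80),c(b,180,115,147,110)])]))
```

```text
grip [0.574 0.218 0.195] [0.001 0.001]
eye [0.47  0.206 0.163] [0.008 0.008]
knob@.21 [0.459 0.261 0.21 ] grip@.202 S/T [0.579 0.217 0.202] [0.573 0.215 0.202] eye@.174 [0.476 0.213 0.174] [0.471 0.195 0.174]
lip@.036 [ 0.452 -0.249  0.036] [ 0.456 -0.251  0.036]
jar [ 0.555 -0.007  0.1  ] bowl [0.758 0.089 0.045] sauce [ 0.762 -0.117  0.15 ] [ 0.766 -0.114  0.15 ]
```

View pics/crop.png

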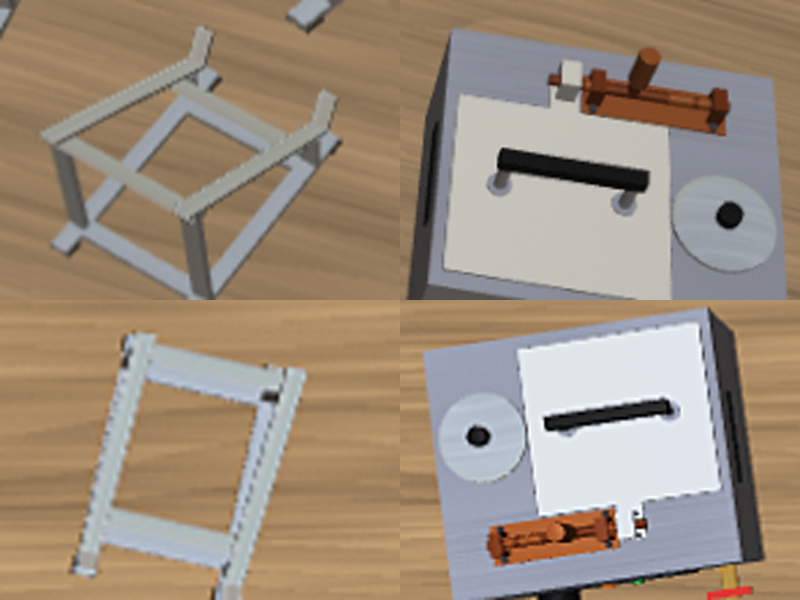

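Run:
```python
from h import *
np.set_printoptions(precision=4,suppress=True)
S=cam('scene');T=cam('top')
s=lambda x,y:(220+y/3,200+x/3)
t=lambda x,y:(195+(y-300)/3.774,330+x/3.774)
P={}
for n,a,b in [('Lu',s(187,212),t(142,337)),('Lj',s(323,132),t(90,555)),('Ru',s(48,135),t(291,372)),('Rj',s(197,68),t(236,580))]:
    x,e=tri([ray(S,a),ray(T,b)]);P[n]=x;print(n,x,np.round(e,4))
for a,b in [('Lu','Lj'),('Ru','Rj'),('Lu','Ru'),('Lj','Rj')]:
    d=P[a]-P[b];print(a,b,np.linalg.norm(d),np.degrees(np.arctan2(d[1],d[0])),np.degrees(np.arcsin(d[2]/np.linalg.norm(d))))
print('mid',(P['Lj']+P['Rj'])/2)
u=lambda x,y:(180+(y-300)/2.72,115+(x-400)/2.72)
A=atz(T,u(546,424),.202);B=atz(T,u(672,407),.202);print('handle',A,B,(A+B)/2,np.linalg.norm(A-B),np.degrees(np.arctan2(*(A-B)[:2])))
# scene handle: crop scale 400/173
v=lambda x,y:(240+y/2.312,430+(x-400)/2.312)
A=atz(S,v(648,180),.205);B=atz(S,v(499,158),.205);print('handleS',A,B,(A+B)/2,np.linalg.norm(A-B),np.degrees(np.arctan2(*(A-B)[:2])))
print('knob top S/T',atz(S,v(650,56),.229),atz(T,u(560,528),.229))
```

```text
Lu [ 0.6182 -0.2337  0.1189] [0.0018 0.0018]
Lj [ 0.4664 -0.1974  0.0206] [0.0037 0.0037]
Ru [ 0.5922 -0.3413  0.1218] [0.0014 0.0014]
Rj [ 0.445  -0.3061  0.0267] [0.0042 0.0042]
Lu Lj 0.18451300261420497 -13.46343620612842 32.21909419557761
Ru Rj 0.17873376836484053 -13.463041172288476 32.12677037468146
Lu Ru 0.110749503388086 76.40496949187624 -1.4621620599999576
Lj Rj 0.11097546155769909 78.85461843721711 -3.1773399593309257
mid [ 0.4557 -0.2517  0.0236]
handle [0.5656 0.272  0.202 ] [0.5787 0.1543 0.202 ] [0.5722 0.2131 0.202 ] 0.11837085823631961 -6.35180631282295
handleS [0.5682 0.2755 0.205 ] [0.5843 0.1607 0.205 ] [0.5763 0.2181 0.205 ] 0.1159063122279789 -7.983245453965285
knob top S/T [0.4698 0.2586 0.229 ] [0.4688 0.2509 0.229 ]
```

The crop confirms the choice: that stand's bars are 180 mm long and 110 mm apart, so it is the smallest. The cover yaw is about +7° and the stand yaw about -13.4°. The tool can't tilt, so I plan to lay the cover with its y axis up the slope, where it can pivot between the pads.

Emit:
{"op": "step_arm", "data": {
  "slide": [
    [42.5,-24,-7],
    [42.5,-24,-7],
    [42.5,-24,-7],
    [42.5,-24,-7],
    [42.5,-24,-7],
    [42.5,-24,-7],
    [42.5,-24,-7],
    [42.5,-24,-7]
  ],
  "yaw": [0,0,0,0,0,5,9.5,9.5],
  "gripper": 6,
  "newtons": 60
}}

```text
t: 2.1
tcp_pos: [0.5184, -0.2462, 0.3158]
orientation: [0.0, 0.998, 0.061, 0.0]
wrist_force: [1.1, -0.0, -0.2]
width: 0.703
finger_force: 0.0
```

Emit:
{"op": "step_arm", "data": {
  "slide": [
    [1,-48,0],
    [1,-48,0],
    [1,-48,0],
    [1,-48,0],
    [1,-48,0],
    [1,-48,0],
    [1,-48,0],
    [1,-48,0]
  ],
  "yaw": [0,0,0,0,0,0,0,0]
}}

```text
t: 3.1
tcp_pos: [0.4674, 0.232, 0.3155]
orientation: [-0.0, 0.998, 0.062, 0.0]
wrist_force: [-0.2, 0.4, 0.4]
width: 0.706
finger_force: 0.0
```

Run:
```python
from h import *
np.set_printoptions(precision=4,suppress=True)
W=cam('wrist');print(state()['tcp_pos'],W[2])
save('wrist','w1.png')
for n,z in [('bolt_knob',.21),('cover_grip',.202),('cover_eye',.174),('bolt_end',.174)]:
    print(n,[(np.round(r['location']),round(r['score'],2),atz(W,r['location'],z)) for r in nets.mark_of(n,'wrist')])
    print('  pred',proj(W,{'bolt_knob':(.467,.255,.21),'cover_grip':(.573,.215,.202),'cover_eye':(.472,.203,.174),'bolt_end':(.474,.185,.174)}[n]))
```

```text
[0.4674 0.232  0.3155] [[ 0.1244 -0.9552 -0.2686  0.5352]
 [-0.9922 -0.1199 -0.0333  0.2396]
 [-0.0004  0.2707 -0.9627  0.4442]
 [ 0.      0.      0.      1.    ]]
bolt_knob [(array([242., 286.]), 0.69, array([0.4662, 0.2568, 0.21  ]))]
  pred [[241.4187 288.7595]]
cover_grip [(array([ 91., 365.]), 0.59, array([0.5751, 0.2153, 0.202 ])), (array([228., 355.]), 0.34, array([0.4809, 0.208 , 0.202 ]))]
  pred [[ 94.742  364.8131]]
cover_eye [(array([232., 357.]), 0.76, array([0.4719, 0.2021, 0.174 ]))]
  pred [[231.4465 355.7708]]
bolt_end [(array([232., 372.]), 0.6, array([0.4732, 0.1891, 0.174 ])), (array([ 94., 366.]), 0.27, array([0.5781, 0.2116, 0.174 ]))]
  pred [[231.7521 377.5333]]
```

View pics/w1.png

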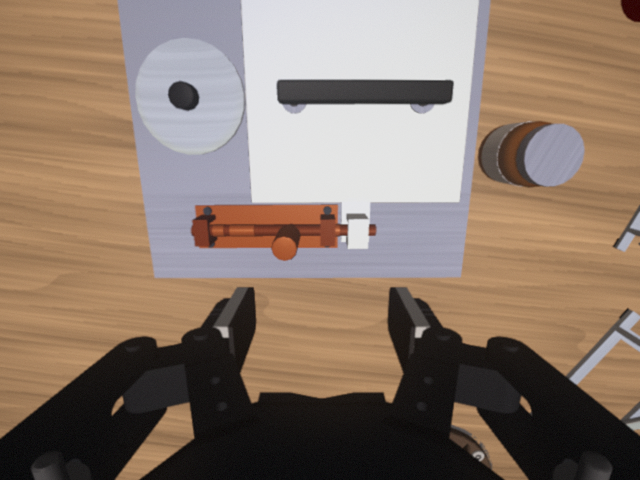

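Wrist view: the knob top is at (247,286), the eye at (232,357) and the handle is level at row 91. All three match the predictions. Going down on the knob.

Emit:
{"op": "step_arm", "data": {
  "slide": [
    [0.2,-2.4,0],
    [0.2,-2.4,5],
    [0.2,-2.4,10.8],
    [0.2,-2.4,10.8]
  ],
  "yaw": [0,0,0,0]
}}

```text
t: 3.85
tcp_pos: [0.4662, 0.252, 0.2048]
orientation: [0.001, 0.998, 0.061, -0.003]
wrist_force: [-0.4, 0.1, 1.4]
width: 0.703
finger_force: 0.0
```

Emit:
{"op": "step_arm", "data": {
  "slide": [
    [0,0,0],
    [0,0,0],
    [0,0,0],
    [0,0,0],
    [0,0,0]
  ],
  "yaw": [0,0,0,0,0],
  "gripper": 0.5,
  "newtons": 60
}}

```text
t: 4.47
tcp_pos: [0.468, 0.2554, 0.2098]
orientation: [-0.002, 0.998, 0.061, 0.002]
wrist_force: [-2.4, 11.2, 8.6]
width: 0.193
finger_force: 58.3
```

Emit:
{"op": "step_arm", "data": {
  "slide": [
    [0,-0.5,0],
    [0,-1.0,0],
    [0,-1.5,0],
    [0,-1.8,0],
    [0,-1.8,0]
  ],
  "yaw": [0,0,0,0,0]
}}

```text
t: 5.1
tcp_pos: [0.4661, 0.2698, 0.2098]
orientation: [0.001, 0.998, 0.062, 0.002]
wrist_force: [1.6, -17.5, 12.0]
width: 0.196
finger_force: 59.3
```

Emit:
{"op": "step_arm", "data": {
  "slide": [
    [0,0.6,0],
    [0,1.2,0],
    [0,1.7,0],
    [0,2.0,0],
    [0,2.0,0]
  ],
  "yaw": [0,0,0,0,0]
}}

```text
t: 5.72
tcp_pos: [0.468, 0.2551, 0.2099]
orientation: [-0.004, 0.998, 0.061, 0.003]
wrist_force: [-5.2, 26.1, 5.6]
width: 0.193
finger_force: 59.7
```

Emit:
{"op": "step_arm", "data": {
  "slide": [
    [0,-0.6,0],
    [0,-1.2,0],
    [0,-1.8,0],
    [0,-2.4,0],
    [0,-2.5,0]
  ],
  "yaw": [0,0,0,0,0]
}}

```text
t: 6.35
tcp_pos: [0.4654, 0.2749, 0.2098]
orientation: [0.001, 0.998, 0.062, 0.002]
wrist_force: [1.7, -22.0, 12.2]
width: 0.193
finger_force: 61.5
```

Emit:
{"op": "step_arm", "data": {
  "slide": [
    [0,0.6,0],
    [0,1.2,0],
    [0,1.7,0],
    [0,2.0,0],
    [0,2.0,0]
  ],
  "yaw": [0,0,0,0,0]
}}

```text
t: 6.98
tcp_pos: [0.4674, 0.2598, 0.2099]
orientation: [-0.003, 0.998, 0.061, 0.003]
wrist_force: [-4.4, 24.0, 6.1]
width: 0.191
finger_force: 61.1
```

Emit:
{"op": "step_arm", "data": {
  "slide": [
    [0,-0.6,0],
    [0,-1.2,0],
    [0,-1.8,0],
    [0,-2.4,0],
    [0,-2.5,0]
  ],
  "yaw": [0,0,0,0,0]
}}

```text
t: 7.6
tcp_pos: [0.4648, 0.2799, 0.2098]
orientation: [0.001, 0.998, 0.062, 0.002]
wrist_force: [3.1, -22.0, 14.3]
width: 0.195
finger_force: 62.6
```

Emit:
{"op": "step_arm", "data": {
  "slide": [
    [0,0.6,0],
    [0,1.2,0],
    [0,1.7,0],
    [0,2.0,0],
    [0,2.0,0]
  ],
  "yaw": [0,0,0,0,0]
}}

```text
t: 8.22
tcp_pos: [0.4671, 0.2622, 0.2098]
orientation: [-0.001, 0.998, 0.061, 0.002]
wrist_force: [-2.3, 3.0, 8.6]
width: 0.19
finger_force: 61.9
```

Emit:
{"op": "step_arm", "data": {
  "slide": [
    [0,-0.8,0],
    [0,-1.6,0],
    [0,-2.4,0],
    [0,-3.2,0],
    [0,-3.9,0],
    [0,-4.2,0],
    [0,-4.2,0],
    [0,-4.2,0]
  ],
  "yaw": [0,0,0,0,0,0,0,0]
}}

```text
t: 9.22
tcp_pos: [0.4621, 0.3005, 0.2098]
orientation: [0.002, 0.998, 0.062, 0.002]
wrist_force: [2.2, -24.6, 14.3]
width: 0.19
finger_force: 62.6
```

Emit:
{"op": "step_arm", "data": {
  "slide": [
    [0,0.3,0],
    [0,0.3,0],
    [0,0.3,0],
    [0,0.3,-2],
    [0,0.3,-7],
    [5,5,-10],
    [10.1,9.7,-11],
    [10.1,9.7,-11]
  ],
  "yaw": [0,0,0,0,0,-10,-20,-30],
  "gripper": 6
}}

```text
t: 10.22
tcp_pos: [0.5753, 0.2177, 0.3179]
orientation: [0.0, 0.948, 0.32, 0.001]
wrist_force: [-0.8, -0.0, -0.5]
width: 0.7
finger_force: 0.0
```

Emit:
{"op": "step_arm", "data": {
  "slide": [
    [0,0,0],
    [0,0,0],
    [0,0,0],
    [0,0,0],
    [0,0,0],
    [0,0,0],
    [0,0,0]
  ],
  "yaw": [-10,-20,-30,-40,-50,-60,-60]
}}

```text
t: 11.1
tcp_pos: [0.5731, 0.2197, 0.3173]
orientation: [-0.0, 0.663, 0.749, -0.0]
wrist_force: [0.7, 0.2, 0.5]
width: 0.701
finger_force: 0.0
```

Run:
```python
from h import *
np.set_printoptions(precision=4,suppress=True)
s=state();W=cam('wrist');print(s['t'],s['tcp_pos'],s['orientation'],s['qpos'])
save('wrist','w2.png')
for n,z in [('bolt_knob',.21),('cover_grip',.202),('cover_eye',.174)]:
    print(n,[(np.round(r['location']),round(r['score'],2),atz(W,r['location'],z)) for r in nets.mark_of(n,'wrist')])
```

```text
11.1 [0.5731 0.2197 0.3173] [-0.      0.6626  0.749  -0.    ] [0.2585 0.414  1.4908 0.     1.2368 0.1363]
bolt_knob [(array([110., 171.]), 0.57, array([0.4621, 0.2988, 0.21  ]))]
cover_grip [(array([246., 327.]), 0.57, array([0.5776, 0.2161, 0.202 ]))]
cover_eye [(array([238., 201.]), 0.62, array([0.4723, 0.2014, 0.174 ]))]
```

View pics/w2.png

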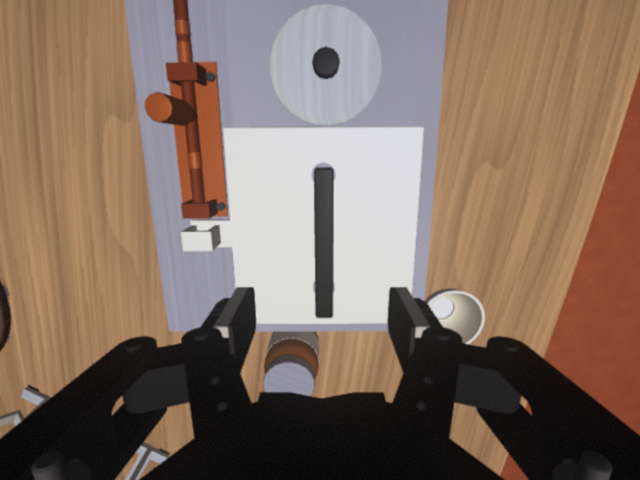

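The bolt is clear of the eye, whose loop is at (238,201). The handle runs straight from (168,324) to (318,324), centred between the fingers. Gripping it now.

Emit:
{"op": "step_arm", "data": {
  "slide": [
    [-0.4,0.2,5],
    [-0.4,0.2,10],
    [-0.4,0.2,12],
    [-0.4,0.2,12]
  ],
  "yaw": [0,0,0,0]
}}

```text
t: 11.8
tcp_pos: [0.5752, 0.2155, 0.196]
orientation: [-0.001, 0.663, 0.749, -0.001]
wrist_force: [-0.5, -0.1, -0.0]
width: 0.702
finger_force: 0.0
```

Emit:
{"op": "step_arm", "data": {
  "slide": [
    [0,0,0],
    [0,0,0],
    [0,0,0],
    [0,0,0],
    [0,0,0]
  ],
  "yaw": [0,0,0,0,0],
  "gripper": 0.5,
  "newtons": 30
}}

```text
t: 12.42
tcp_pos: [0.5759, 0.2157, 0.1984]
orientation: [0.001, 0.662, 0.749, 0.001]
wrist_force: [-2.1, -0.4, 6.7]
width: 0.153
finger_force: 30.6
```

Emit:
{"op": "step_arm", "data": {
  "slide": [
    [0,0,-1],
    [0,0,-2],
    [0,0,-4],
    [0,0,-7],
    [0,0,-10],
    [0,0,-13],
    [0,0,-14],
    [0,0,-14]
  ],
  "yaw": [0,0,0,0,0,0,0,0]
}}

```text
t: 13.42
tcp_pos: [0.5755, 0.2156, 0.3373]
orientation: [0.0, 0.662, 0.749, 0.0]
wrist_force: [-0.3, 0.1, -5.0]
width: 0.157
finger_force: 29.7
```

Emit:
{"op": "step_arm", "data": {
  "slide": [
    [-3,-0.8,0],
    [-9,-2.3,0],
    [-15,-3.9,0],
    [-21.5,-5.5,0],
    [-28,-7.2,0],
    [-35,-9,0],
    [-41,-10.6,0],
    [-45,-11.6,0]
  ],
  "yaw": [5,15,25,35,45,55,65,75]
}}

```text
t: 14.42
tcp_pos: [0.5148, -0.2471, 0.3359]
orientation: [-0.001, 0.982, 0.188, -0.001]
wrist_force: [0.7, 0.2, -4.9]
width: 0.16
finger_force: 29.7
```

Emit:
{"op": "step_arm", "data": {
  "slide": [
    [0,0,0],
    [0,0,0],
    [0,0,0],
    [0,0,0],
    [0,0,0],
    [0,0,0]
  ],
  "yaw": [10,20,30,35.5,35.5,35.5]
}}

```text
t: 15.18
tcp_pos: [0.5156, -0.2451, 0.3366]
orientation: [-0.0, 0.993, -0.116, -0.001]
wrist_force: [0.4, -0.4, -5.0]
width: 0.154
finger_force: 30.0
```

Run:
```python
from h import *
np.set_printoptions(precision=4,suppress=True)
s=state();W=cam('wrist');S=cam('scene');T=cam('top');print(s['t'],s['tcp_pos'],s['orientation'],s['wrist_force'],s['width'])
a=save('wrist','w3.png');b=save('scene','s3.png');c=save('top','t3.png')
for k,cm in [('wrist',W),('scene',S),('top',T)]:
    print(k,'lip',[(np.round(r['location']),round(r['score'],2),atz(cm,r['location'],.036)) for r in nets.mark_of('stand_lip',k)])
z=lambda im,r,k,w,h:cv2.resize(im[r:r+h,k:k+w],(400,300),interpolation=cv2.INTER_CUBIC)
cv2.imwrite('pics/c3.png',np.vstack([np.hstack([z(a,0,0,640,480),z(b,140,170,213,160)]),np.hstack([z(c,180,300,160,120),z(b,220,200,133,100)])])[:,:,::-1])
```

```text
15.175 [ 0.5156 -0.2451  0.3366] [-0.0002  0.9932 -0.116  -0.0005] [ 0.4345 -0.3618 -5.0399] 0.1543270726195589
wrist lip []
scene lip [(array([250., 286.]), 0.84, array([ 0.4537, -0.2476,  0.036 ])), (array([198., 174.]), 0.74, array([ 0.3952, -0.5577,  0.036 ])), (array([148., 338.]), 0.68, array([ 0.1107, -0.2351,  0.036 ])), (array([276., 513.]), 0.51, array([0.365 , 0.2461, 0.036 ]))]
top lip [(array([280., 481.]), 0.7, array([ 0.4089, -0.5611,  0.036 ])), (array([387., 364.]), 0.64, array([ 0.1174, -0.2211,  0.036 ]))]
```

View pics/c3.png

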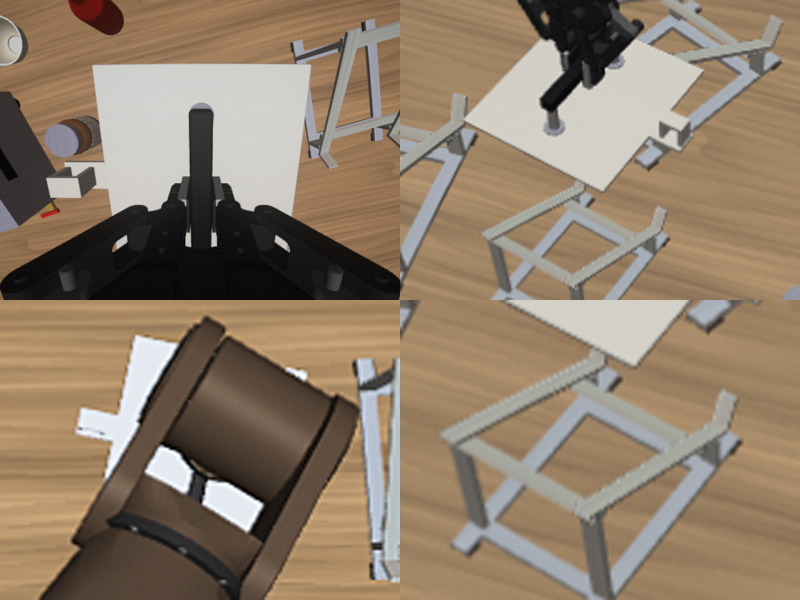

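The cover is held level, with its tongue to the left (world +y), square to the stand. It needs 1.8 cm sideways, then straight down.

Emit:
{"op": "step_arm", "data": {
  "slide": [
    [0,1,2],
    [0.1,1.8,6],
    [0.1,1.8,10],
    [0.1,1.8,13],
    [0.1,1.8,15],
    [0.1,1.8,16],
    [0.1,1.8,16]
  ],
  "yaw": [0,0,0,0,0,0,0],
  "newtons": 25
}}

```text
t: 16.35
tcp_pos: [0.5125, -0.2629, 0.1772]
orientation: [-0.0, 0.993, -0.117, -0.0]
wrist_force: [0.1, 0.2, -3.8]
width: 0.156
finger_force: 30.0
```

Emit:
{"op": "step_arm", "data": {
  "slide": [
    [0,0,0.3],
    [0,0,0.7],
    [0,0,1.1],
    [0,0,1.5],
    [0,0,1.9],
    [0,0,2.2],
    [0,0,2.2]
  ],
  "yaw": [0,0,0,0,0,0,0]
}}

```text
t: 17.23
tcp_pos: [0.5103, -0.2623, 0.1553]
orientation: [-0.001, 0.993, -0.117, -0.002]
wrist_force: [-16.3, 2.7, 8.0]
width: 0.157
finger_force: 32.2
```

Run:
```python
from h import *
s=state();print(s['tcp_pos'],s['wrist_force'],s['moment'],s['width'])
b=save('scene','s4.png')
cv2.imwrite('pics/c4.png',cv2.resize(b[200:320,190:350],(640,480),interpolation=cv2.INTER_CUBIC)[:,:,::-1])
```

```text
[ 0.51031544 -0.26229645  0.15532532] [-16.28384128   2.65956558   7.95339188] [0.28580795 2.18864571 0.06507538] 0.15650774477579468
```

View pics/c4.png

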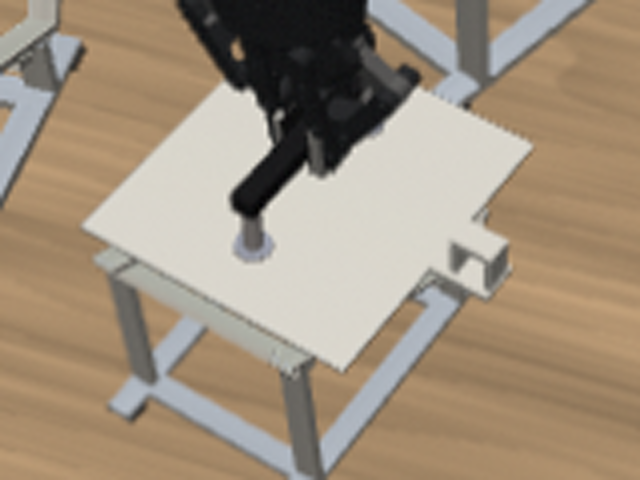

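The uphill flange corner has touched the bed, but friction is working against the pivot. I'll back off, move uphill, and come down while sliding downhill with a 20 N grip.

Emit:
{"op": "step_arm", "data": {
  "slide": [
    [0.5,0,-2],
    [1.5,0,-2.5],
    [1.5,0,-2.5],
    [1.5,0,-2.5]
  ],
  "yaw": [0,0,0,0],
  "newtons": 20
}}

```text
t: 17.77
tcp_pos: [0.5268, -0.2661, 0.1794]
orientation: [-0.0, 0.993, -0.117, -0.001]
wrist_force: [-0.4, -0.3, -5.2]
width: 0.162
finger_force: 30.5
```

Emit:
{"op": "step_arm", "data": {
  "slide": [
    [0,0,0.5],
    [0,0,1.0],
    [-0.25,0,1.35],
    [-0.5,0,1.7],
    [-0.75,0,2.05],
    [-0.95,0,2.4],
    [-0.95,0,2.4]
  ],
  "yaw": [0,0,0,0,0,0,0]
}}

```text
t: 18.65
tcp_pos: [0.5177, -0.2642, 0.1563]
orientation: [0.0, 0.993, -0.117, 0.0]
wrist_force: [-0.8, 0.3, -0.5]
width: 0.155
finger_force: 31.1
```

Emit:
{"op": "step_arm", "data": {
  "slide": [
    [-0.2,0,0.4],
    [-0.35,0,0.8],
    [-0.5,0,1.2],
    [-0.65,0,1.6],
    [-0.7,0,1.6]
  ],
  "yaw": [0,0,0,0,0]
}}

```text
t: 19.27
tcp_pos: [0.5109, -0.2625, 0.1399]
orientation: [-0.0, 0.993, -0.117, -0.0]
wrist_force: [0.6, 0.9, -2.2]
width: 0.158
finger_force: 31.4
```

Run:
```python
from h import *
s=state();print(s['tcp_pos'],s['wrist_force'],s['moment'],s['width'])
b=save('scene','s5.png')
cv2.imwrite('pics/c5.png',cv2.resize(b[200:320,190:350],(640,480),interpolation=cv2.INTER_CUBIC)[:,:,::-1])
```

```text
[ 0.51094025 -0.26247966  0.13992209] [ 0.56076939  0.94647388 -2.23442508] [-0.08442329 -0.13034612 -0.02738148] 0.15842498812857275
```

View pics/c5.png

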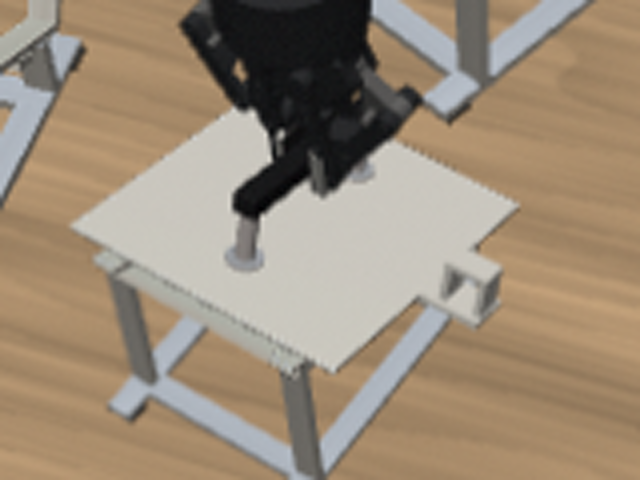

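The cover is pivoting as planned and is about 20° down. Carrying on.

Emit:
{"op": "step_arm", "data": {
  "slide": [
    [0,0,0.4],
    [-0.1,0,0.8],
    [-0.2,0,1.2],
    [-0.2,0,1.2]
  ],
  "yaw": [0,0,0,0]
}}

```text
t: 19.82
tcp_pos: [0.5089, -0.262, 0.128]
orientation: [-0.0, 0.993, -0.117, -0.0]
wrist_force: [-3.7, -0.0, -0.8]
width: 0.16
finger_force: 32.5
```

Emit:
{"op": "step_arm", "data": {
  "slide": [
    [-0.05,0,0.2],
    [-0.1,0,0.4],
    [-0.1,0,0.4]
  ],
  "yaw": [0,0,0]
}}

```text
t: 20.2
tcp_pos: [0.5084, -0.2619, 0.1243]
orientation: [0.0, 0.993, -0.117, 0.0]
wrist_force: [0.1, 0.9, 0.5]
width: 0.153
finger_force: 32.9
```

Emit:
{"op": "step_arm", "data": {
  "slide": [
    [-0.1,0,0.25],
    [-0.3,0,0.4],
    [-0.5,0,0.5],
    [-0.5,0,0.5]
  ],
  "yaw": [0,0,0,0]
}}

```text
t: 20.7
tcp_pos: [0.5054, -0.2619, 0.1209]
orientation: [0.001, 0.993, -0.118, 0.003]
wrist_force: [6.5, -1.7, 10.1]
width: 0.163
finger_force: 34.5
```

Run:
```python
from h import *
s=state();print(s['t'],s['tcp_pos'],s['wrist_force'],s['moment'],s['width'])
S=cam('scene');b=save('scene','s6.png')
cv2.imwrite('pics/c6.png',cv2.resize(b[200:320,190:350],(800,600),interpolation=cv2.INTER_CUBIC)[:,:,::-1])
L=np.array([.4545,-.2495,.036]);a=np.radians(-13.4)
M=R.from_euler('zy',[a,-np.pi/6]).as_matrix()
for n,p in [('lowL',(0,.081,.014)),('lowR',(0,-.081,.014)),('upL',(.176,.081,.014)),('upR',(.176,-.081,.014)),('barlow',(.03,0,.059)),('barup',(.146,0,.059))]:
    r=proj(S,L+M@np.array(p))[0];print(n,'crop xy',(r[1]-190)*5,(r[0]-200)*5)
```

```text
20.7 [ 0.50539811 -0.26192936  0.12092025] [ 6.54879446 -1.66227915 10.11034758] [-0.16984109 -1.19508159 -0.29437776] 0.16292056382013845
lowL crop xy 638.0795583553711 281.60040337983133
lowR crop xy 332.74015808017054 161.25118323417837
upL crop xy 411.19715632474623 421.8616614778733
upR crop xy 83.7042311829444 279.6552124805022
barlow crop xy 457.70686606217055 145.66720921303428
barup crop xy 298.79975541434476 224.3785866876152
```

View pics/c6.png

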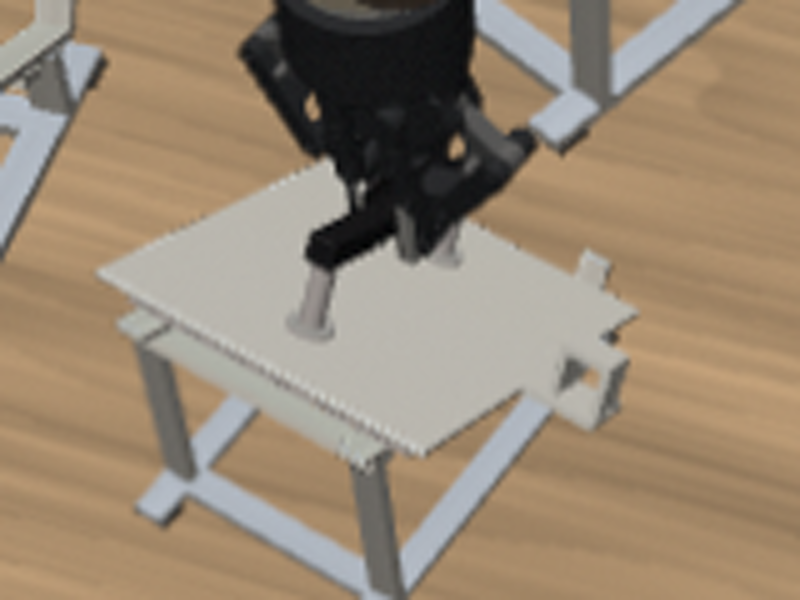

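Run:
```python
from h import *
S=cam('scene')
L=np.array([.4545,-.2495,.036]);M=R.from_euler('ZY',[np.radians(-13.4),-np.pi/6]).as_matrix()
for n,p in [('lowL',(0,.081,.014)),('lowR',(0,-.081,.014)),('upL',(.176,.081,.014)),('upR',(.176,-.081,.014)),('barup end',(.146,0,.059)),('barLu',(.18,.055,0)),('barRu',(.18,-.055,0)),('lipLtop',(0,.055,.026))]:
    r=proj(S,L+M@np.array(p))[0];print(n,'crop xy',(r[1]-190)*5,(r[0]-200)*5)
s=state();print('grip in stand',M.T@(s['tcp_pos']+[0,0,.004]-L))
```

```text
lowL crop xy 639.8029425198433 299.99846153485436
lowR crop xy 336.13814463729256 145.49570143769088
upL crop xy 427.0720887686923 442.2652521524543
upR crop xy 97.34231761346891 262.6949420525905
barup end crop xy 324.0018957076407 230.1868714456613
barLu crop xy 358.552933778997 445.7164419531597
barRu crop xy 135.67851000485277 323.0568513140119
lipLtop crop xy 596.3018193044218 250.8415307732622
grip in stand [ 0.08982768 -0.00026109  0.05080562]
```

The cover's corners match the seated prediction to within about 2 px, including the bar-end offset, so it lies flat. I'll nudge it down the slope onto the lips.

Emit:
{"op": "step_arm", "data": {
  "slide": [
    [-0.2,0,0.0],
    [-0.4,0,0.1],
    [-0.6,0,0.2],
    [-0.6,0,0.2]
  ],
  "yaw": [0,0,0,0]
}}

```text
t: 21.25
tcp_pos: [0.5036, -0.2621, 0.1215]
orientation: [0.003, 0.993, -0.118, 0.009]
wrist_force: [22.1, -2.4, 23.1]
width: 0.158
finger_force: 36.6
```

Emit:
{"op": "step_arm", "data": {
  "slide": [
    [0.2,0,-0.2],
    [0.3,0,-0.3],
    [0.3,0,-0.3]
  ],
  "yaw": [0,0,0]
}}

```text
t: 21.62
tcp_pos: [0.5033, -0.2617, 0.1219]
orientation: [0.002, 0.993, -0.118, 0.004]
wrist_force: [10.8, -3.9, 5.0]
width: 0.158
finger_force: 34.1
```

Emit:
{"op": "step_arm", "data": {
  "slide": [
    [0,0,0],
    [0,0,0],
    [0,0,0],
    [0,0,0]
  ],
  "yaw": [0,0,0,0],
  "gripper": 4
}}

```text
t: 22.12
tcp_pos: [0.5002, -0.2599, 0.1201]
orientation: [-0.0, 0.993, -0.117, -0.0]
wrist_force: [-0.1, -0.4, -0.2]
width: 0.467
finger_force: 0.0
```

Emit:
{"op": "step_arm", "data": {
  "slide": [
    [0,0,-1],
    [0,0,-3],
    [0,0,-6],
    [0,0,-11],
    [0,0,-16],
    [-2,0,-20],
    [-2,0,-20]
  ],
  "yaw": [0,0,0,0,0,0,0]
}}

```text
t: 23.0
tcp_pos: [0.4807, -0.2554, 0.324]
orientation: [0.001, 0.993, -0.117, 0.003]
wrist_force: [0.6, 0.4, 0.1]
width: 0.471
finger_force: 0.0
```

Run:
```python
from h import *
s=state();print(s['t'],s['tcp_pos'],s['wrist_force'])
L=np.array([.4545,-.2495,.036]);M=R.from_euler('ZY',[np.radians(-13.4),-np.pi/6]).as_matrix()
S=cam('scene');W=cam('wrist')
b=save('scene','s7.png');w=save('wrist','w7.png')
for c,cm in [('scene',S),('wrist',W)]:
    for n in ['cover_grip','cover','bolt_knob','stand_lip']: print(c,n,[(np.round(r['location']),round(r['score'],2)) for r in nets.mark_of(n,c)][:2])
    for n,p in [('grip',(.088,0,.052)),('cover',(.088,0,.01)),('lowL',(0,.081,.014)),('lowR',(0,-.081,.014)),('upL',(.176,.081,.014)),('upR',(.176,-.081,.014)),('lipLtop',(0,.055,.026)),('lipRtop',(0,-.055,.026))]:
        print(n,np.round(proj(cm,L+M@np.array(p))[0]))
z=lambda im,r,k,ww,h:cv2.resize(im[r:r+h,k:k+ww],(400,600),interpolation=cv2.INTER_CUBIC)
cv2.imwrite('pics/c7.png',np.hstack([cv2.resize(b[200:320,190:350],(400,300),interpolation=3),cv2.resize(w,(400,300))])[:,:,::-1])
```

```text
23.0 [ 0.48065241 -0.25540516  0.32399748] [0.60443855 0.42320099 0.06984047]
scene cover_grip [(array([241., 266.]), 0.56)]
scene cover [(array([328., 386.]), 0.19)]
scene bolt_knob [(array([272., 562.]), 0.65)]
scene stand_lip [(array([197., 174.]), 0.71), (array([149., 340.]), 0.68)]
grip [241. 270.]
cover [258. 265.]
lowL [260. 318.]
lowR [229. 257.]
upL [288. 275.]
upR [253. 209.]
lipLtop [250. 309.]
lipRtop [229. 268.]
wrist cover_grip [(array([194., 324.]), 0.56)]
wrist cover [(array([170., 321.]), 0.72)]
wrist bolt_knob []
wrist stand_lip [(array([189., 120.]), 0.71)]
grip [196. 320.]
cover [172. 320.]
lowL [234. 255.]
lowR [234. 385.]
upL [ 90. 228.]
upR [ 90. 412.]
lipLtop [241. 275.]
lipRtop [241. 366.]
```

View pics/c7.png

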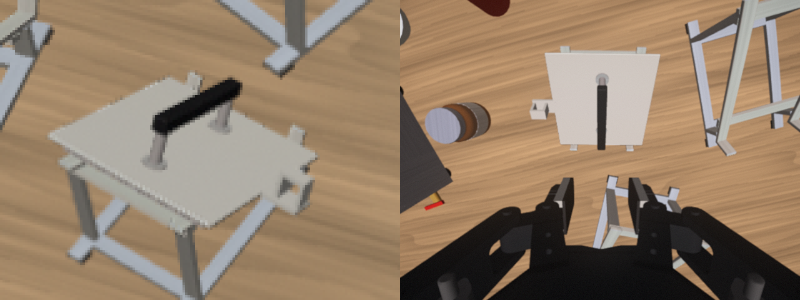

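The cover is seated flat and square with its lower edge at the lips. In the wrist frame its centre is at (170,321) against a predicted (172,320). The knob still shows the bolt drawn, at (272,562) in the scene view. Handing in.

```bash
python3 -c "
from h import *
print(arm.close_job())"
```

```text
the job is handed in; nothing more can be done
None
```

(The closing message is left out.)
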